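# Dress the counter display of the chocolate shop

## Robot

A 7-joint arm with a two-finger parallel gripper is mounted at the origin on the work surface. World frame = base frame: x ahead of the robot, y to its left, z up, the work surface at z = 0. Lengths are in m, angles in rad, forces in N, time in s.
With the tool pointing down it reaches from about 0.4 to 0.9 m from the base axis. Payload 5.6 kg.
Tool frame: the origin (TCP) lies midway between the tips of the shut fingers; the grasp point (between the pads) lies 19 mm behind it; z points along the fingers, y is the line along which they close (so a half turn about z gives the same grasp; the last joint's range is limited). The gripper opens to 92 mm and grips with 3 to 60 N. Pads are 20 mm wide; open, the fingers measure 128 mm over their backs; the gripper's body (75 mm by 189 mm) begins 69 mm behind the grasp point.
Start: joints at [1.192, 0.468, -0.012, 1.603, 0.006, 1.071, -0.056], TCP at [0.214, -0.614, 0.215] pointing down, gripper open.
Joint ranges: [-2.53, 2.53], [-0.31, 2.02], [-1.57, 1.55], [0.28, 2.44], [-1.29, 4.43], [0.15, 1.84], [-2.92, 2.92]. Speed limits (rad/s): [2.57, 2.57, 3.14, 3.14, 3.14, 3.14, 3.14].

## Interface

Orientations are given as a 3x3 rotation matrix whose columns are the frame's x, y, z axes.
In Python, from station import env, effector, solver, viewer, workorder, search_frame, tip_of gives the robot as it stands. Calls block until the motion is done:
- env.reach(position, orientation): joint-space move of the TCP to a pose.
- env.movel(position, frame=None, rate=0.15): straight line of the TCP; frame=None keeps the orientation; rate is the mean speed in m/s.
- env.goto_joints(angles): joint-space move.
- effector.release() and effector.grasp(squeeze=None): open the fingers fully, or close them until they stop; squeeze is the grip in N (None keeps the last).
- env.pause(seconds).
- solver.inverse_kinematics(position, orientation): joint angles nearest the present ones, or None.
- env.sense(): the state.
- viewer.read_camera(name): name is "side" or "top" or "wrist"; returns (picture, depth): 400x640x3 uint8, red, green, blue; 400x640 float32, m along the optical axis (not along the pixel's ray), 0 where there is no reading.
- viewer.camera_info(name): a dict with "intrinsics" (3x3 intrinsics, pixels), "dist_coeffs" ([k1, k2, p1, p2, k3] as OpenCV has them; the pictures are not rectified), "eye" and "rotation" of the camera in the world; the wrist camera has in their place "T_tool_cam" (4x4, takes a point from camera to tool coordinates, whose origin is the TCP and whose axes are the flange's). Camera axes: x right, y up, looking along -z (the intrinsics and any distortion apply to the point x, -y, -z); pixel columns grow to the right and rows downward; lengths in m; the calibration is good to about 2 mm. A picture is of the moment at which its call begins: read the wrist's pose just before it. camera_info takes no time and is no camera call.
A pose or a line that the arm cannot do raises env.PlanningError and nothing moves.
- workorder.finish_job(): hands the job in; it is judged then, once.
Trained networks look in the newest picture that a camera, given by its name, has taken for a name from the list of things; names that differ only in an ending like _2 or _b are one class to them, and where a whole thing is asked for, a point or a joint stands for the part that bears it (a point fixed in the world has none). Each returns a list of dicts, best first, with "score" (0 to 1); they miss things now and then, are a little off and sometimes report something else, mostly with a low value. They report only what shows in the picture. A call takes as long as a camera call.
- search_frame(camera, name): "at" ([x, y, z] in m, in world coordinates, good to about 4 mm: the middle of the surface that is visible of it).
- tip_of(camera, name): "at" ([x, y, z] in m, in world coordinates, good to about 4 mm: a listed point, or the origin of a listed thing).
The state is a dict: "t": time; "joint_positions": joint angles; "joint_velocities": joint speeds; "tau": joint torques, N m; "ee_pos": TCP position; "tcp_rot": TCP orientation; "wrist_force": force on the tool from outside, world axes, zero at the start; "moment": the same for the moment, N m; "gripper_width": finger opening in m; "grasp_force": force on a finger pad.
Only numpy, scipy, OpenCV 4.12 (cv2) and the standard library are available. Lean on these libraries where they do the work, as an engineer would, in place of code of your own. Each camera call takes 0.05 s, during which the arm holds its last target. There are 200 camera calls.

## Task

Dress the slate display board on the shop counter: centre the round metal tin on the round marble plinth and the gift box on top of the tin, and stand the glass jar in the middle of the square wooden plinth. Lay the flat chocolate carton on the board midway between the two plinths, its length running from plinth to plinth, and stand the honey pot on the board close behind the middle of the carton, on the side away from the robot. Leave the green bottle and the brass bell where they are.

Things in the scene. Friction and masses are not known exactly. Their poses are not given: they have to be found in the camera images.
- board: Fixed dark slate board on the counter, 200 mm (its x) by 360 mm (its y), 10 mm thick. Origin: centre of its underside. Its x axis points away from the robot (turned up to 10 degrees), its y axis to the robot's left, through the plinths. These stand 125 mm either side of the board's centre on that line; which is left changes.
- round_plinth: Fixed round white marble plinth on the board, 90 mm diameter, 30 mm high. Origin: centre of its underside; its flat top is 30 mm above that (40 mm above the counter).
- square_plinth: Fixed square brown wooden plinth on the board, 90 x 90 mm, 30 mm high, sides parallel to the board's. Origin: centre of its underside; its flat top is 30 mm above that (40 mm above the counter).
- tin: Loose plain metal tin, an upright cylinder of 60 mm diameter, 36 mm high, flat closed lid, 0.14 kg. Origin: centre of its underside.
- gift_box: Loose small cardboard gift box with a flat grey ribbon cross, 44 x 44 mm, 32 mm high, about 0.09 kg. Origin: centre of its underside; x and y axes square to its sides, z up.
- jar: Loose glass jar of dark sweets with a flat wooden lid, an upright cylinder of 54 mm diameter up to 70 mm, then the lid (48 mm diameter, 15 mm high), 85 mm in all, about 0.22 kg. Origin: centre of its underside.
- carton: Loose flat dark-brown chocolate carton with a pale paper band round its middle, 100 mm long (its x axis), 38 mm wide (its y axis), 22 mm high, lying flat, about 0.10 kg. Origin: centre of its underside.
- honey_pot: Loose small terracotta honey pot, an upright cylinder of 42 mm diameter and 42 mm high with a narrower cork (32 mm diameter, 8 mm high) on top, 50 mm in all, about 0.10 kg. Origin: centre of its underside.
- bottle: Bystander: loose upright green glass bottle, 56 mm diameter, 150 mm high, to the left of the board. Origin: centre of its underside. Not to be disturbed.
- bell: Bystander: loose brass counter bell on a dark base, 76 mm diameter, 53 mm high, to the far left of the board. Origin: centre of its underside. Not to be disturbed.

How it is judged:
At the end, for the whole second after the job is handed in: Tin on round plinth and box on tin within 12 mm of centre, jar on square plinth within 15 mm; carton midway between plinths (15 mm each way, 0.25 rad); pot on board beyond carton, within 80 mm of its centre, 18 mm sideways; all upright, at rest; bottle and bell moved under 20 mm (horizontal distance between tin and round_plinth below 0.012 m and z of tin in the frame of round_plinth between 0.026 and 0.034 m and angle between each of tin, gift_box, jar, carton, honey_pot's own z axis and vertical below 0.1 rad and linear speed of each of tin, gift_box, jar, carton, honey_pot below 0.02 m/s and angular speed of each of tin, gift_box, jar, carton, honey_pot below 0.2 rad/s and horizontal distance between gift_box and tin below 0.012 m and z of gift_box in the frame of tin between 0.032 and 0.04 m and horizontal distance between jar and square_plinth below 0.015 m and z of jar in the frame of square_plinth between 0.026 and 0.034 m and x of carton in the frame of board between -0.015 and 0.015 m and y of carton in the frame of board between -0.015 and 0.015 m and z of carton in the frame of board between 0.006 and 0.014 m and angle between the x axis of carton and the y axis of board, either way round below 0.25 rad and x of honey_pot in the frame of board above 0.02 m and horizontal distance between honey_pot and carton below 0.08 m and y of honey_pot in the frame of board between -0.018 and 0.018 m and z of honey_pot in the frame of board between 0.006 and 0.014 m and distance of each of bottle, bell from where it was at the start of the episode below 0.02 m); the robot touches nothing.
It fails at once if the green bottle is knocked over or pushed away (distance of bottle from where it was at the start of the episode above 0.03 m or angle between bottle's own z axis and vertical above 0.3 rad).
It fails at once if the bell is knocked over or pushed away (distance of bell from where it was at the start of the episode above 0.03 m or angle between bell's own z axis and vertical above 0.3 rad).
It also fails if it takes over 128 s, if anything falls off the work surface, if the arm or the gripper's body presses on something with over 40 N, if the wrist force passes 120 N, or if a joint passes its speed limit or range.

## Working session

There is one attempt and no reset: what is moved stays moved. The work goes in short steps, each a Python script; the robot and the scene stay as the last script left them, time stands still between calls to the robot, and variables do not carry over. Pictures are saved under pics/ and viewed, at most 14 in all, crops included, and the job is handed in when it is done.

```bash
ls; mkdir -p pics
python3 - <<'E'
from station import *
import cv2,numpy as np
for c in ["top","side"]:
    p,d=viewer.read_camera(c); cv2.imwrite(f"pics/{c}1.png",p[:,:,::-1]); np.save(f"pics/{c}1.npy",d)
    i=viewer.camera_info(c); print(c,{k:np.round(v,3).tolist() for k,v in i.items()})
    for n in ["board","round_plinth","square_plinth","tin","gift_box","jar","carton","honey_pot","bottle","bell"]:
        r=tip_of(c,n)[:2]; s=search_frame(c,n)[:2]
        print(n,[(np.round(a["at"],3).tolist(),round(a["score"],2)) for a in r],'|',[(np.round(a["at"],3).tolist(),round(a["score"],2)) for a in s])
print(env.sense()["t"])
E
```

```text
pics
top {'intrinsics': [[433.561, 0.0, 320.895], [0.0, 433.561, 203.382], [0.0, 0.0, 1.0]], 'dist_coeffs': [-0.02, 0.0, 0.0, 0.0, 0.0], 'eye': [0.329, 0.046, 1.03], 'rotation': [[-0.061, 0.977, -0.205], [-0.998, -0.059, 0.016], [0.003, 0.206, 0.979]]}
board [([0.633, -0.01, -0.003], 0.95)] | [([0.623, -0.011, 0.007], 0.9)]
round_plinth [([0.651, -0.139, 0.01], 0.96)] | [([0.646, -0.136, 0.042], 0.89)]
square_plinth [([0.622, 0.11, 0.013], 0.73)] | [([0.62, 0.112, 0.042], 0.78)]
tin [([0.425, 0.103, 0.004], 0.64), ([0.436, 0.272, -0.0], 0.29)] | [([0.427, 0.102, 0.038], 0.63)]
gift_box [([0.433, -0.282, 0.002], 0.75), ([0.661, 0.332, -0.002], 0.21)] | [([0.431, -0.282, 0.029], 0.69)]
jar [([0.572, -0.344, -0.003], 0.67)] | [([0.565, -0.332, 0.078], 0.67)]
carton [([0.438, -0.089, 0.002], 0.79)] | [([0.435, -0.088, 0.023], 0.56), ([0.621, -0.012, 0.007], 0.4)]
honey_pot [([0.436, 0.27, -0.002], 0.6)] | [([0.433, 0.265, 0.039], 0.66)]
bottle [([0.663, 0.331, -0.002], 0.68)] | [([0.564, -0.334, 0.076], 0.74), ([0.65, 0.322, 0.098], 0.6)]
bell [([0.535, 0.433, -0.001], 0.79)] | [([0.53, 
[... 450 characters left out ...]
.56)]
square_plinth [([0.623, 0.113, 0.007], 0.88)] | [([0.614, 0.129, 0.036], 0.82)]
tin [([0.416, 0.099, -0.0], 0.87)] | [([0.409, 0.114, 0.036], 0.58)]
gift_box [([0.438, -0.284, -0.001], 0.83)] | [([0.432, -0.274, 0.027], 0.78), ([0.645, 0.342, 0.081], 0.56)]
jar [([0.573, -0.337, 0.003], 0.62)] | [([0.564, -0.321, 0.054], 0.7), ([0.436, -0.083, 0.018], 0.59)]
carton [([0.438, -0.093, -0.002], 0.64)] | [([0.436, -0.082, 0.023], 0.72), ([0.562, -0.317, 0.055], 0.17)]
honey_pot [([0.428, 0.268, 0.002], 0.94)] | [([0.638, -0.116, 0.033], 0.48)]
bottle [([0.664, 0.331, 0.001], 0.84)] | [([0.647, 0.339, 0.078], 0.58)]
bell [([0.627, 0.113, 0.006], 0.63), ([0.53, 0.43, -0.002], 0.61)] | []
2.1
```

```bash
cat > h.py <<'E'
from station import *
import cv2,numpy as np
def cloud(cam,d,T=None):
    i=viewer.camera_info(cam); K=np.array(i["intrinsics"]); h,w=d.shape
    uv=np.stack(np.meshgrid(np.arange(w),np.arange(h)),-1).reshape(-1,1,2).astype(float)
    n=cv2.undistortPoints(uv,K,np.array(i["dist_coeffs"])).reshape(h,w,2)
    P=np.stack([n[...,0]*d,-n[...,1]*d,-d],-1)
    if T is None: return P@np.array(i["rotation"]).T+np.array(i["eye"])
    A=T@np.array(i["T_tool_cam"]); return P@A[:3,:3].T+A[:3,3]
def top(P,d,c,r,z,tol=.006):
    "points of a flat top at height z within r of c: centre, minAreaRect (centre,size,angle in world)"
    m=(d>0)&(np.hypot(P[...,0]-c[0],P[...,1]-c[1])<r)&(abs(P[...,2]-z)<tol)
    q=P[m]; 
    if len(q)<20: return None
    (x,y),rad=cv2.minEnclosingCircle(q[:,:2].astype(np.float32)*1000)
    return len(q),np.median(q[:,2]).round(4),q[:,:2].mean(0).round(4),np.round([x,y,rad],1),[np.round(v,1) for v in cv2.minAreaRect(q[:,:2].astype(np.float32)*1000)]
E
python3 - <<'E'
from h import *
d=np.load("pics/top1.npy"); P=cloud("top",d)
for n,c,r,z in [("table",(.45,.0),.03,0),("round",(.648,-.136),.06,.04),("square",(.622,.112),.075,.04),("tin",(.42,.101),.05,.036),("box",(.435,-.283),.05,.032),("jar",(.572,-.34),.05,.085),("carton",(.438,-.09),.08,.022),("pot",(.432,.269),.04,.05),("potshoulder",(.432,.269),.04,.042),("board",(.633,-.01),.25,.01),("bottle",(.663,.331),.05,.15),("bell",(.533,.431),.05,.05)]:
    print(n,top(P,d,c,r,z,.004 if "pot" in n or n=="board" else .008))
E
```

```text
table (496, np.float64(0.0004), array([0.4501, 0.    ]), array([450. ,   0. ,  29.9]), [array([450.7,  -0.8]), array([57.4, 57.7]), np.float64(86.4)])
round (1069, np.float64(0.0404), array([ 0.6464, -0.1334]), array([ 647.7, -134.1,   45.3]), [array([ 646.9, -133.9]), array([88.8, 87.5]), np.float64(85.9)])
square (1407, np.float64(0.0405), array([0.6203, 0.1143]), array([622.1, 114.4,  62. ]), [array([621.4, 114.6]), array([91.2, 89.8]), np.float64(6.2)])
tin (558, np.float64(0.0363), array([0.4231, 0.1029]), array([423.3, 103.1,  30.3]), [array([423.6, 102.7]), array([58.9, 59.4]), np.float64(42.3)])
box (383, np.float64(0.0322), array([ 0.4352, -0.2831]), array([ 435.9, -283.7,   29.7]), [array([ 435.5, -283.9]), array([44.3, 45.4]), np.float64(46.0)])
jar (357, np.float64(0.0852), array([ 0.5719, -0.3385]), array([ 572.5, -339.3,   24.6]), [array([ 572.5, -338.8]), array([45.9, 47.2]), np.float64(41.5)])
carton (723, np.float64(0.0226), array([ 0.439 , -0.0913]), array([439.7, -91.4,  53. ]), [array([439.7, -91.5]), array([99.9, 39.3]), np.float64(20.7)])
pot (151, np.float64(0.0505), array([0.4353, 0.2697]), array([434.8, 270.4,  17.4]), [array([435. , 270.2]), array([30., 31.]), np.float64(9.1)])
potshoulder (106, np.float64(0.0421), array([0.4341, 0.2668]), array([435.8, 269.9,  20.8]), [array([435.8, 269.9]), array([39. , 39.1]), np.float64(88.7)])
board (8661, np.float64(0.0104), array([ 0.6319, -0.0116]), array([633.5,  -9.6, 249.1]), [array([635.9,  -8.7]), array([445.4, 490.6]), np.float64(67.1)])
bottle (129, np.float64(0.1502), array([0.661 , 0.3284]), array([661.5, 328.7,  13.5]), [array([661.3, 329. ]), array([25.5, 25. ]), np.float64(29.6)])
bell (58, np.float64(0.0442), array([0.5312, 0.4286]), array([531.1, 429.7,  16.4]), [array([532.4, 430.4]), array([29.7, 23.7]), np.float64(54.5)])
```

View pics/top1.png

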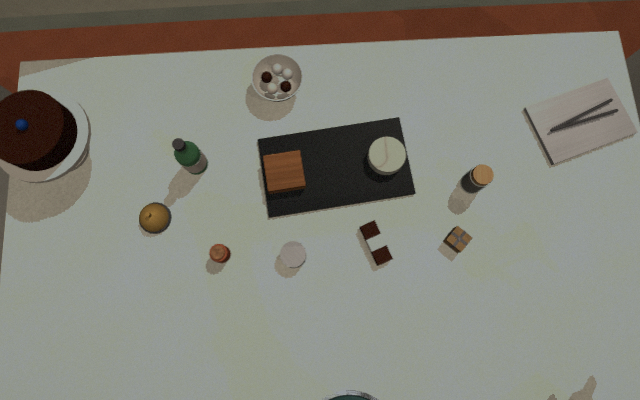

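The top view shows all items: square plinth left (285,171), round right (387,156), carton (376,243), pot (220,253), tin (293,254), box (459,239), jar (480,178). The fitted sizes match those given, so I'll start with the carton and then the pot.

```bash
cat >> h.py <<'E'
R_=np.array([.6473,-.1340]); S_=np.array([.6216,.1145]); B=(R_+S_)/2; Y=(S_-R_)/np.linalg.norm(S_-R_); X=np.array([Y[1],-Y[0]]); YAW=np.arctan2(X[1],X[0])
def rot(a): c,s=np.cos(a),np.sin(a); return np.array([[-s,c,0],[c,s,0],[0,0,-1.]])
def over(xy,a,z=.24):
    q0=np.array(env.sense()["joint_positions"]); best=None
    for k in (a,a+np.pi):
        q=solver.inverse_kinematics([*xy,z],rot(k)); ql=solver.inverse_kinematics([*xy,.05],rot(k))
        if q is None or ql is None: continue
        c=max(abs(np.array(q)-q0))+ (5 if abs(q[6])>2.7 else 0)
        if best is None or c<best[0]: best=(c,q)
    assert best, "no IK"
    env.goto_joints(best[1])
def go(xy,z,rate=.15): env.movel([*xy,z],rate=rate)
def pick(xy,a,e,F=20):
    over(xy,a); go(xy,e+.04,.25); go(xy,e,.1); effector.grasp(F); w=env.sense()["gripper_width"]; go(xy,.24,.2)
    s=env.sense(); print("picked w",round(w,4),round(s["gripper_width"],4),"t",round(s["t"],1))
def place(xy,a,z):
    over(xy,a); go(xy,z+.03,.2); go(xy,z,.05); s=env.sense(); print("f",np.round(s["wrist_force"],1))
    effector.release(); go(xy,z+.06,.15); go(xy,.24,.3); print("t",round(env.sense()["t"],1))
E
python3 - <<'E'
from h import *
D=np.pi/180
print(YAW/D,B)
pick((.4397,-.0914),110.7*D,.003); place(B,YAW,.0145)
pick((.435,.270),20*D,.010); place(B+.050*X,YAW+np.pi/2,.0215)
p,d=viewer.read_camera("top"); cv2.imwrite("pics/top2.png",p[50:290,120:520,::-1]); P=cloud("top",d)
print(top(P,d,B,.06,.032,.005)); print(top(P,d,B+.05*X,.04,.06,.004))
E
```

```text
5.9045678318906845 [ 0.63445 -0.00975]
picked w 0.038 0.0373 t 7.8
f [ 0.3 -0.4 -2.1]
t 12.8
picked w 0.0419 0.0414 t 17.6
f [ 0.3  0.  -1.1]
t 22.9
(672, np.float64(0.0325), array([ 0.6344, -0.0081]), array([634.5,  -8.5,  52.9]), [array([648.2,  -7.3]), array([ 67.6, 100.5]), np.float64(5.9)])
(133, np.float64(0.0606), array([ 0.6831, -0.003 ]), array([680.9,  -2.3,  19.5]), [array([683.9,  -3.9]), array([31. , 32.3]), np.float64(51.2)])
```

Both are placed well. Next are the tin, box and jar.

Run:
```python
from h import *
D=np.pi/180
pick((.4234,.1029),5*D,.006); place(R_,YAW,.0475)
d=viewer.read_camera("top")[1]; P=cloud("top",d); t=top(P,d,R_,.06,.076,.005); print(t)
c=(np.array(t[3][:2])/1000 if t else R_)
pick((.4356,-.2837),46*D,.005); place(c,YAW,.0825)
pick((.5724,-.3390),YAW,.030); place(S_,YAW,.0715)
p,d=viewer.read_camera("top"); cv2.imwrite("pics/top3.png",cv2.resize(p[80:280,120:520,::-1],(800,400))); P=cloud("top",d)
for c,r,z in [(R_,.06,.108),(R_,.06,.076),(S_,.06,.125),(B,.06,.032),(B+.05*X,.04,.06),((.661,.3285),.05,.15),((.5312,.4286),.05,.05)]: print(top(P,d,c,r,z,.004))
```

```text
picked w 0.0598 0.059 t 27.6
f [ 0.2 -0.2 -1.9]
t 32.3
(524, np.float64(0.0763), array([ 0.6462, -0.1335]), array([ 647.4, -134.6,   31.3]), [array([ 647.2, -134. ]), array([59.6, 60.5]), np.float64(46.8)])
picked w 0.0437 0.044 t 36.9
f [-0.2 -0.1 -0.7]
t 41.4
picked w 0.0538 0.0537 t 45.5
f [-0.1  0.3 -2. ]
t 50.5
(28, np.float64(0.1089), array([ 0.6631, -0.1507]), array([ 659.9, -149.3,   11.5]), [array([ 662.6, -152.9]), array([23., 10.]), np.float64(35.8)])
None
None
None
None
(117, np.float64(0.1507), array([0.6611, 0.3287]), array([661.3, 329.1,  13.3]), [array([661.5, 328.7]), array([25. , 25.6]), np.float64(63.3)])
None
```

View pics/top3.png

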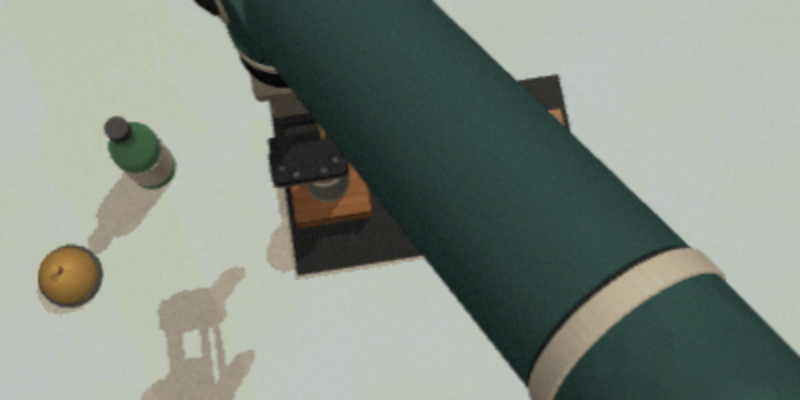

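The arm blocks the view of the board, while the bottle (140,150) and bell (70,275) are unchanged. I'll move the arm clear and look again.

Run:
```python
from h import *
over((.45,-.42),YAW,.25)
p,d=viewer.read_camera("top"); cv2.imwrite("pics/top4.png",cv2.resize(p[80:280,120:520,::-1],(800,400))); P=cloud("top",d)
for c,r,z in [(R_,.06,.108),(R_,.06,.076),(S_,.06,.125),(B,.04,.032),(B+.05*X,.04,.06),((.661,.3285),.05,.15),((.5312,.4286),.05,.048)]: print(top(P,d,c,r,z,.004))
print(R_,S_,B,env.sense()["t"])
```

```text
(371, np.float64(0.1085), array([ 0.6462, -0.1349]), array([ 646.4, -134.5,   30.5]), [array([ 647. , -135.2]), array([44.7, 45.1]), np.float64(5.0)])
(122, np.float64(0.0764), array([ 0.633 , -0.1219]), array([ 644. , -131.4,   29.5]), [array([ 634.4, -123.5]), array([58.9, 28.5]), np.float64(50.5)])
(352, np.float64(0.1255), array([0.6203, 0.1142]), array([621.2, 114. ,  23.7]), [array([620.6, 114.4]), array([45.4, 46. ]), np.float64(22.3)])
(496, np.float64(0.0326), array([ 0.6348, -0.0096]), array([634.3,  -9.8,  40. ]), [array([641.8,  -9.2]), array([56.2, 78.9]), np.float64(3.8)])
(136, np.float64(0.06), array([ 0.6835, -0.003 ]), array([683.3,  -3.3,  16.4]), [array([684.2,  -3.4]), array([30.8, 30.1]), np.float64(35.5)])
(117, np.float64(0.1502), array([0.6614, 0.3288]), array([662.1, 329. ,  13.3]), [array([661.6, 329. ]), array([24.6, 25.5]), np.float64(32.4)])
None
[ 0.6473 -0.134 ] [0.6216 0.1145] [ 0.63445 -0.00975] 52.6167
```

View pics/top4.png

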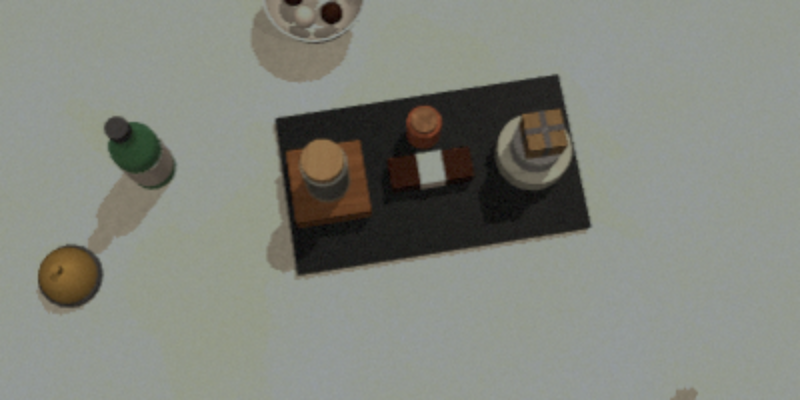

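The arrangement is as ordered: jar (325,165) on the square plinth, carton (430,168) in the middle, pot (424,125) behind it, box on tin (543,133) on the round plinth. All measured offsets are within about 2 mm.

```bash
python3 -c "
from station import *
print(workorder.finish_job())"
```

```text
the job is handed in; nothing more can be done
None
```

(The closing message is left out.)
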